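# Serve a waffle with a spatula and ring the bell

### The job

Serve the waffle: slide the spatula's blade under it on the sloped rack, lift it off, set it down gently and flat, centred on the two rails of the serving stand, and draw the spatula out from under it. Then press the counter bell's plunger all the way down to call the waiter, and leave the spatula lying flat on the table. Do not touch the waffle with the gripper, do not let it fall on the table, and leave the crockery, tumbler and ashtray where they are.

Things in the scene. Friction and masses are not known exactly. Their poses are not given: they have to be found in the camera images.
- waffle: Square golden-brown waffle, 100 x 100 mm, 11 mm thick (grid ridges on top, to 14 mm, are look only), about 80 g. Origin: centre of its underside; x, y along its sides, z out of its top. It starts on the rack's slope against the lips, x pointing down the slope, its origin at the slope centre.
- rack: Fixed sloped display rack: two light wooden rails on dark steel legs. Origin: centre of its footprint on the table; x level towards the low end, away from the robot, z up. Rails 120 mm long, 24 mm wide, 12 mm thick run down the slope with a free gap of 70 mm between them (y -35 to +35 mm), open below and at both ends; a steel tie lies on the table under the low end.
- rack_slope (a point): Slope centre, 90 mm above the rack's origin, midway between the rails, in the plane of their tops. The plane falls towards the rack's +x at 25 degrees (0.436 rad). A lip on each rail, 51 mm down the slope from here, stands 8 mm above the plane and stops the waffle from sliding down; the 70 mm gap stays open between the lips.
- stand: Fixed darker wooden serving stand: board 150 (x) x 140 (y) x 12 mm with two rails along x, 120 mm long, 24 mm wide, tops 40 mm above the table, 70 mm free gap between them (y -35 to +35 mm), open at both ends; the board's top is 28 mm below the rail tops. Origin: centre of the board's underside; x away from the robot, z up.
- stand_seat (a point): Centre of the stand's rail tops, 40 mm above its origin: where the waffle's origin belongs.
- spatula: Loose spatula, 140 g, starting flat on the table, blade away from the robot. Origin: centre of the blade's underside; x to the blade's free edge, z up. Steel blade 110 (x) x 46 x 3 mm. At its rear (x -59 to -55 mm) an upright heel plate, 30 mm wide, 50 mm high, joins the handle. Centre of mass near x -41 mm: set down on its blade it stays flat.
- spatula_grip (a point): Grip point on the spatula's handle at x -100, y 0, z 45 mm from its origin. The handle is a black bar parallel to the blade (x -149 to -59 mm), 20 mm wide (y), 18 mm tall, its underside 36 mm above the blade's underside, so fingers fit round it from above.
- bell: Fixed counter bell, a steel dome 76 mm wide on a black disc 86 mm wide, dome top 43 mm high, plunger on its middle. Origin at the centre of its underside. It stands at the left or right of the working area.
- bell_top (a point): Centre of the top of the bell's plunger head, a steel button 20 mm wide; 63 mm above the table when up.
- bell_plunger (a joint): Travel of the bell's plunger in m: 0 up, 0.010 fully down at its stop. It takes about 1.2 N to start and 4.2 N at the stop, and springs back up.
- ashtray: Loose round steel ashtray, 86 mm wide, 40 mm high, across the working area from the bell. Origin at the centre of its underside. Leave it alone.
- tumbler: Loose glass tumbler, 72 mm wide, 90 mm high, at the right of the working area. Origin at the centre of its underside. Leave it alone.
- saucer: Loose white saucer, 140 mm wide, 18 mm high, beyond the working area. Origin at the centre of its underside. Leave it alone.
- cup: Loose white espresso cup with a handle, 76 mm wide, 58 mm high, on the saucer. Origin at the centre of its underside. Leave it alone.

How it is judged (in metres and radians):
On the way, in this order (a step that is already met when the one before it is completed fails the run):
1. the waffle is lifted off the rack on the spatula (contact force between spatula and waffle above 0.2 N and contact force between waffle and rack below 0.02 N and distance of waffle from where it was at the start of the episode above 0.015 m), for 0.2 s.
2. the waffle rests flat on the stand's rails, spatula drawn out from under it (x of waffle in the frame of stand between -0.018 and 0.018 m and y of waffle in the frame of stand between -0.015 and 0.015 m and z of waffle in the frame of stand between 0.034 and 0.046 m and angle between waffle's own z axis and vertical below 0.1 rad and contact force between spatula and waffle below 0.02 N and contact force between waffle and stand above 0.2 N and linear speed of waffle below 0.03 m/s and horizontal distance between spatula and waffle above 0.1 m), for 0.3 s.
3. the bell's plunger is pressed down to its stop (value of joint bell_plunger above 0.0085 m), for 0.05 s.
At the end, for the whole second after the job is handed in: Waffle at rest, flat (0.1 rad) on the stand's rails, centre within 18 mm along and 15 mm across of the stand's; spatula out from under it, at rest, flat (0.1 rad) on the table, blade at most 12 mm up; bell plunger up again after a press of at least 8.5 of its 10 mm (x of waffle in the frame of stand between -0.018 and 0.018 m and y of waffle in the frame of stand between -0.015 and 0.015 m and z of waffle in the frame of stand between 0.034 and 0.046 m and angle between each of waffle, spatula's own z axis and vertical below 0.1 rad and contact force between waffle and stand above 0.2 N and contact force between spatula and waffle below 0.02 N and linear speed of each of waffle, spatula below 0.02 m/s and height (world z) of spatula below 0.012 m and value of joint bell_plunger below 0.003 m); the robot touches nothing.
It fails at once if the gripper touches the waffle (contact force between the fingers and waffle above 0.3 N).
It fails at once if the waffle falls on the table (height (world z) of waffle below 0.03 m).
It fails at once if the waffle is dropped or slammed onto the stand (distance between waffle and stand_seat below 0.03 m and linear speed of waffle above 0.5 m/s).
It fails at once if the crockery, tumbler or ashtray is pushed away (over 30 mm) (distance of any of ashtray, tumbler, saucer, cup from where it was at the start of the episode above 0.03 m).
It also fails if it takes over 64 s, if anything falls off the work surface, if the arm or the gripper's body presses on something with over 40 N, if the wrist force passes 120 N, or if a joint passes its speed limit or range.

### The arm

A 6-joint arm with a two-finger parallel gripper is mounted at the origin on the work surface. World frame = base frame: x ahead of the robot, y to its left, z up, the work surface at z = 0. Lengths are in m, angles in degrees, forces in N, time in s.
With the tool pointing down it reaches from about 0.3 to 0.75 m from the base axis. Payload 8.5 kg.
Tool frame: the origin (TCP) lies on the mounting face of the last link; the fingertips stand 173 mm ahead of it and the grasp point (between the pads) lies 155 mm ahead of it (env.tips_ahead is the distance from the TCP to the fingertips, in m); z points along the fingers, x is the direction in which the jaws open and shut, and the axes are right-handed (so a half turn about z gives the same grasp; the last joint's range is limited). The gripper opens to 85 mm and grips with 20 to 120 N. Pads are 22 mm wide; open, the fingers measure 114 mm over their backs; the gripper's body (76 mm by 85 mm) begins 54 mm behind the grasp point. The pads swing forward as they close: fully open they stand 13 mm farther back than shut.
Start: joints at [-80.747, 21.807, 74.336, -0, 83.858, -12.336], TCP at [0.202, -0.511, 0.405] pointing down, gripper open.
Joint ranges: [-178.18, 178.18], [-50.72, 133.34], [12.68, 142.11], [-81.47, 261.47], [9.98, 163.14], [-165.26, 165.26]. Speed limits (degrees/s): [136.94, 136.94, 180, 180, 180, 180].

### API

Orientations are given as a 3x3 rotation matrix whose columns are the frame's x, y, z axes.
In Python, from rig import env gives the robot as it stands. The module is installed in compiled form; this text tells all that it offers.
- The arm moves only by the tool step_arm, never from a script. Its argument "increments" is a list of rows, each an object of numbers: "x", "y", "z": the shift along the tool's x, y, z in cm; "wx", "wy", "wz": the turn, a rotation vector about the tool's x, y, z in rad; "gripper": the finger opening in cm, from 0 to 8.54. A call has 1 to 20 rows; each row shifts and turns the commanded pose from where the row before left it, along the tool's axes as they then stand; what a row does not reach is not made up. A row lasts 1/10 s, in which the tool goes at most 50 mm and 8.59 degrees, less where a joint would pass 70% of its speed; a pose out of reach is approached as far as the arm can. A call with a gripper value outside its range is refused whole. The fingers move at their own pace and stop on an object; "newtons" is the grip in N (left out, the last holds). Time passes only in rows, so rows that do not move let the fingers close. It gives the time, the measured TCP pose, the force and the opening at its end, in the units of the state.
- env.observe(): the state, without advancing time (a new reading comes with each control period).
- env.get_image(name): name is "scene" or "top" or "wrist"; returns a dict with "color" (420x560x3 uint8, blue, green, red), "camera_matrix" (3x3 intrinsics, pixels), "rvec" (rotation vector, rad) and "tvec" (3), from world to camera coordinates, as OpenCV has them. Camera axes: x right, y down, z forward; pixel columns grow to the right and rows downward; lengths in m; the calibration is good to about 2 mm. A picture is of the moment at which its call begins. There is no depth.
- env.close_job(): hands the job in, once; it reports no verdict.
The state is a dict: "time_s": time; "q": joint angles; "qvel": joint speeds; "joint_efforts": joint torques, N m; "position": TCP position; "tool_rot": TCP orientation; "ft_force": force on the tool from outside, world axes, zero at the start; "wrist_torque": the same for the moment, N m; "grip_width": finger opening in m.
Only numpy, scipy, OpenCV 4.12 (cv2) and the standard library are available. Lean on these libraries where they do the work, as an engineer would, in place of code of your own. Each camera call takes 0.05 s, during which the arm holds its last target. There are 200 camera calls.

## Working session

There is one attempt and no reset: what is moved stays moved. The work goes in short steps, Python scripts to look and compute and a tool call to move; the robot and the scene stay as the last step left them, time stands still between calls to the robot, and variables do not carry over. Pictures are saved under pics/ and viewed, about 8 in all and at most 12, crops included, and the job is handed in when it is done.

Besides the shell and the picture viewer there is one more tool, called as name(argument=value, ...) on one line, values as JSON. step_arm: Moves the arm, as the interface text tells. Its arguments: {"type":"object","properties":{"increments":{"type":"array"},"newtons":{"type":"number"}},"required":["increments"]}

```bash
mkdir -p pics; python3 - <<'E'
from rig import env
import cv2
s=env.observe();print(s['time_s'],s['position'],s['tool_rot'],s['grip_width'])
for n in("scene","top"):
    d=env.get_image(n);cv2.imwrite(f"pics/{n}0.png",d["color"]);print(n,d["camera_matrix"].tolist(),d["rvec"],d["tvec"])
E
```

```text
0.0 [ 0.20236874 -0.51137116  0.40408728] [[ 3.67960593e-01 -9.29841352e-01 -2.49187867e-04]
 [-9.29840189e-01 -3.67960536e-01  1.50532783e-03]
 [-1.49140737e-03 -3.22196428e-04 -9.99998836e-01]] 0.08573531379789634
scene [[448.4622192318083, 0.0, 278.2913120186251], [0.0, 448.4622192318083, 209.86678085954497], [0.0, 0.0, 1.0]] [ 1.16628126  2.55836114 -0.75612827] [ 0.42112318 -0.3316      1.54311731]
top [[452.6692038736186, 0.0, 276.32415962498214], [0.0, 452.6692038736186, 208.44183447318048], [0.0, 0.0, 1.0]] [ 2.18594427 -2.11552985  0.20096104] [-0.05929873  0.60442432  1.30551333]
```

View pics/scene0.png

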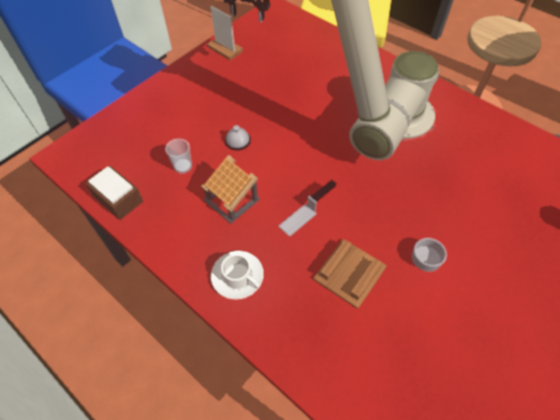

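View pics/top0.png

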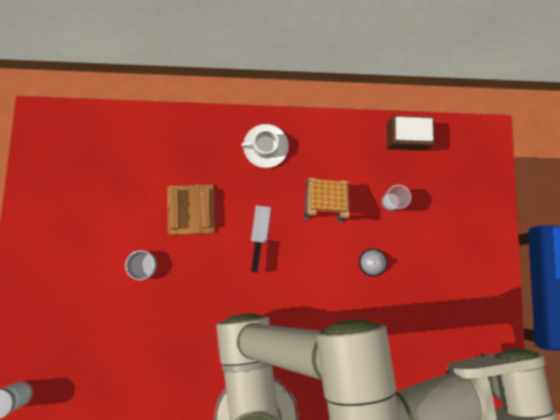

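The top view shows the stand at about (191,209), spatula blade (262,222), rack with waffle (328,197), bell (373,262), ashtray (141,265), tumbler (397,198) and saucer (265,146). I'll zoom in for precise corner positions.

```bash
python3 - <<'E'
import cv2,numpy as np
t=cv2.imread('pics/top0.png');s=cv2.imread('pics/scene0.png')
def z(im,x,y,w,h,k,step=10):
    c=cv2.resize(im[y:y+h,x:x+w],None,fx=k,fy=k,interpolation=cv2.INTER_CUBIC)
    for i in range(0,w,step):
        cv2.line(c,(i*k,0),(i*k,5),(255,255,255),1);cv2.putText(c,str(x+i),(i*k,14),0,.33,(255,255,255),1)
    for j in range(0,h,step):
        cv2.line(c,(0,j*k),(5,j*k),(255,255,255),1);cv2.putText(c,str(y+j),(6,j*k+4),0,.33,(255,255,255),1)
    return c
cv2.imwrite('pics/tz.png',z(t,160,170,200,110,4))
cv2.imwrite('pics/sz.png',z(s,195,145,200,165,4 if 0 else 4)[:600])
E
```

```text
(no output)
```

View pics/tz.png

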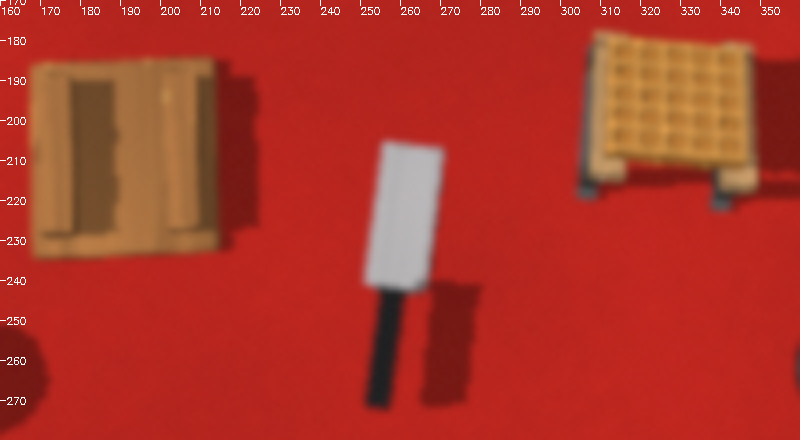

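View pics/sz.png

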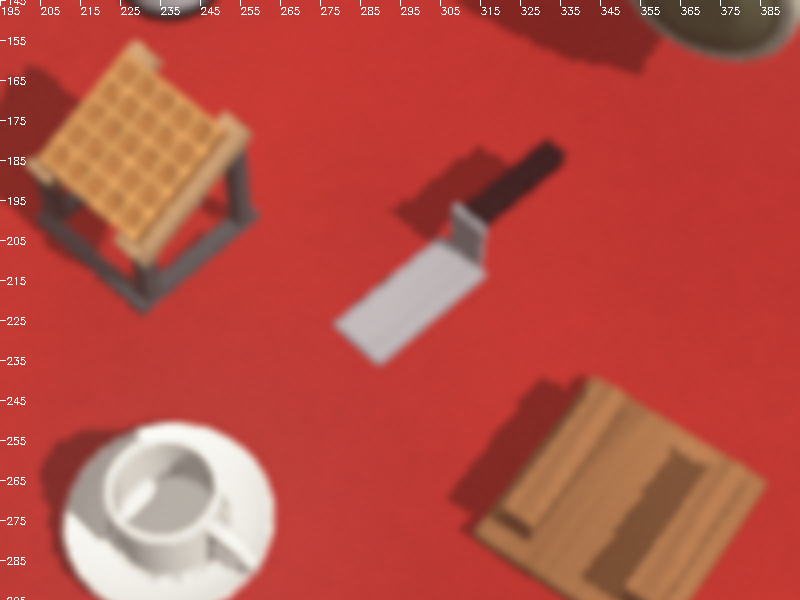

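```bash
cat > h.py <<'E'
import numpy as np,cv2
from scipy.optimize import least_squares
from scipy.spatial.transform import Rotation as R
C={'t':(np.array([[452.6692,0,276.32416],[0,452.6692,208.44183],[0,0,1]]),np.array([2.18594427,-2.11552985,.20096104]),np.array([-.05929873,.60442432,1.30551333])),
'd':(np.array([[448.46222,0,278.29131],[0,448.46222,209.86678],[0,0,1]]),np.array([1.16628126,2.55836114,-.75612827]),np.array([.42112318,-.3316,1.54311731]))}
def proj(c,P):
    K,r,t=C[c];return cv2.projectPoints(np.atleast_2d(np.array(P,float)),r,t,K,None)[0][:,0]
def zt(c,p): 
    o=np.array([160,170]) if c=='t' else np.array([195,145]); return np.array(p)/4+o-.375
def fit(pts,x0,pose):
    def f(x): return np.concatenate([proj(c,pose(x)[0]@np.array(m)+pose(x)[1])[0]-p for c,p,m in pts])
    s=least_squares(f,x0,loss='soft_l1');r=f(s.x).reshape(-1,2);return s.x,r
def flat(x): return R.from_euler('z',x[2]).as_matrix(),np.array([x[0],x[1],0])
def slope(x): return R.from_euler('ZY',[x[2],0.436]).as_matrix(),np.array([x[0],x[1],.09])
def ray(c,uv,z):
    K,r,t=C[c];Rm=cv2.Rodrigues(r)[0];o=-Rm.T@t;d=Rm.T@np.linalg.solve(K,[*uv,1]);return o+d*(z-o[2])/d[2]
E
python3 - <<'E'
from h import *
def go(n,L,x0,pose):
    x,r=fit([(c,zt(c,p),m) for c,p,m in L],x0,pose);print(n,x.round(4),'deg',np.degrees(x[2]).round(2));print(r.round(1).tolist())
b=.012
go('stand',[('t',(30,65),(.075,.07,b)),('t',(215,58),(.075,-.07,b)),('t',(218,250),(-.075,-.07,b)),('t',(33,258),(-.075,.07,b)),
 ('d',(592,377),(-.075,-.07,b)),('d',(768,483),(-.075,.07,b)),('d',(475,533),(.075,-.07,b))],[.6,.2,0],flat)
go('spat',[('t',(384,141),(.055,.023,.003)),('t',(444,148),(.055,-.023,.003)),('t',(427,291),(-.055,-.023,.003)),('t',(364,285),(-.055,.023,.003)),
 ('t',(365,407),(-.149,.01,.054)),('t',(389,410),(-.149,-.01,.054)),('d',(334,324),(.055,-.023,.003)),('d',(378,365),(.055,.023,.003)),('d',(487,275),(-.055,.023,.003)),('d',(552,138),(-.149,-.01,.054)),('d',(567,152),(-.149,.01,.054))],[.6,.0,0],flat)
w=.012
go('waffle',[('t',(610,36),(.05,.05,w)),('t',(752,44),(.05,-.05,w)),('t',(748,166),(-.05,-.05,w)),('t',(603,155),(-.05,.05,w)),
 ('d',(133,48),(-.05,-.05,w)),('d',(38,160),(.05,-.05,w)),('d',(230,118),(-.05,.05,w)),('d',(133,240),(.05,.05,w))],[.6,-.2,0],slope)
for n,uv,z in(('bell',(373,262),.04),('tumbler',(397,198),.045),('ash',(141,265),.03),('sauc',(265,146),.01)):print(n,ray('t',uv,z).round(3))
print('bell d',ray('d',(237,127),.063).round(3), 'cam',[(-cv2.Rodrigues(C[c][1])[0].T@C[c][2]).round(2) for c in C])
E
```

```text
stand [0.6015 0.222  0.0773] deg 4.43
[[0.0, -0.1], [-0.5, -0.2], [-0.1, 0.1], [-0.3, 0.1], [0.1, -0.4], [-0.1, -0.1], [-0.6, 0.0]]
spat [ 0.5639  0.006  -0.1003] deg -5.75
[[0.1, 0.4], [-0.2, 0.7], [-0.7, 0.1], [0.1, -0.4], [-0.6, 0.1], [0.2, 0.3], [-0.1, 0.2], [-0.0, 0.0], [-0.4, 0.1], [-1.3, -0.1], [-0.1, 0.3]]
waffle [ 0.6366 -0.1893 -0.0588] deg -3.37
[[0.1, 1.5], [-1.9, 2.6], [-0.2, 0.0], [1.0, -0.5], [-1.2, 0.6], [0.5, -0.4], [-1.4, 2.6], [0.2, -0.1]]
bell [ 0.456 -0.332  0.04 ]
tumbler [ 0.652 -0.405  0.045]
ash [0.426 0.354 0.03 ]
sauc [0.81  0.001 0.01 ]
bell d [ 0.453 -0.338  0.063] cam [array([ 0.39, -0.01,  1.39]), array([1.11, 0.42, 1.12])]
```

```bash
python3 - <<'E'
from h import *
w=.012
L=[('t',(748,166),(-.05,-.05,w)),('t',(603,155),(-.05,.05,w)),('t',(588,180),(-.06,.059,-.012)),('t',(626,181),(-.06,.035,-.012)),('t',(718,191),(-.06,-.035,-.012)),('t',(756,191),(-.06,-.059,-.012)),
 ('d',(38,160),(.05,-.05,w)),('d',(133,48),(-.05,-.05,w)),('d',(250,134),(-.06,.059,0)),('d',(225,112),(-.06,.035,0))]
for L in (L,L[:-2]):
    x,r=fit([(c,zt(c,p),m) for c,p,m in L],[.6,-.2,0],slope);print(x.round(4),np.degrees(x[2]));print(r.round(1).tolist())
t=cv2.imread('pics/top0.png');s=cv2.imread('pics/scene0.png')
out=[]
for im,c,o in((t,'t',(295,170)),(s,'d',(195,145))):
    k=6;z=cv2.resize(im[o[1]:o[1]+75,o[0]:o[0]+65],None,fx=k,fy=k,interpolation=cv2.INTER_CUBIC)
    Rm,p=slope(x)
    def poly(m,col):
        q=(proj(c,np.array(m)@Rm.T+p)-o+.5)*k;cv2.polylines(z,[q.astype(int)],True,col,1)
    poly([(a*.05,b*.05,.011) for a,b in((1,1),(1,-1),(-1,-1),(-1,1))],(255,0,0))
    for sg in(1,-1):
        for h in(0,-.012): poly([(a*.06,sg*b,h) for a,b in((1,.035),(1,.059),(-1,.059),(-1,.035))],(0,255,0))
        poly([(.051,sg*.035,.008),(.051,sg*.059,.008),(.06,sg*.059,.008),(.06,sg*.035,.008)],(255,255,0))
    out.append(z)
cv2.imwrite('pics/ov.png',np.hstack(out))
E
```

```text
[ 0.6378 -0.1886 -0.059 ] -3.3823029598122907
[[-0.5, -0.4], [0.8, -0.9], [0.2, 0.1], [-1.0, 0.6], [0.3, 0.4], [-0.9, 1.2], [0.4, 0.0], [-1.3, 1.0], [-0.4, -0.7], [-0.1, 0.0]]
[ 0.6378 -0.1889 -0.0576] -3.299907496627035
[[-0.3, -0.4], [0.9, -0.9], [0.4, 0.1], [-0.8, 0.7], [0.4, 0.4], [-0.7, 1.1], [0.3, -0.0], [-1.4, 0.9]]
```

View pics/ov.png

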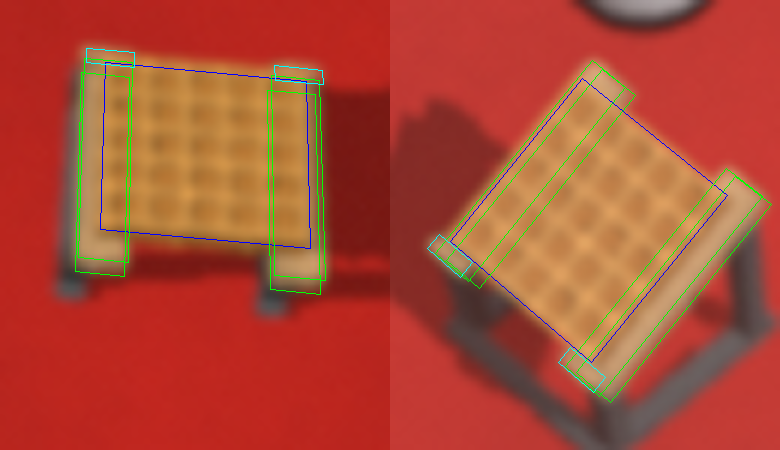

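Fits agree to about 2–3 mm with both views (stand, spatula, rack). The gap leaves 12 mm to spare on each side of the blade, so I'll start moving. Next is a planner helper that works out the increments.

```bash
cat > p.py <<'E'
import numpy as np,sys
from scipy.linalg import logm,expm
from scipy.spatial.transform import Rotation as R
from rig import env
def T(Rm,p): M=np.eye(4);M[:3,:3]=Rm;M[:3,3]=p;return M
RT=np.array([[0,-1,0],[-1,0,0],[0,0,-1.]])      # tool axes in spatula frame (columns)
G=T(RT,np.array([-.1,0,.045])-RT[:,2]*.155)      # TCP in spatula frame, nominal grasp
RACK=T(R.from_euler('ZY',[np.radians(-3.0),.436]).as_matrix(),[.6378,-.189,.09])
STAND=T(R.from_euler('z',np.radians(4.43)).as_matrix(),[.6015,.222,0])
SP0=T(R.from_euler('z',np.radians(-5.75)).as_matrix(),[.5639,.006,0])
def cur(): s=env.observe();return T(np.array(s['tool_rot']),s['position'])
def off(x=0,y=0,z=0,pitch=0): return T(R.from_euler('y',pitch,degrees=True).as_matrix(),[x,y,z])
def seg(A,B,n,tag=''):
    D=expm(logm(np.linalg.inv(A)@B).real/n);w=R.from_matrix(D[:3,:3]).as_rotvec()
    print(tag,n,'x',(D[:3,3]*100).round(3),'w',w.round(4));return B
def st():
    s=env.observe();print('t',s['time_s'],'p',np.round(s['position'],4),'grip',round(s['grip_width'],4),'f',np.round(s['ft_force'],2),'q',np.round(s['q'],1))
E
python3 - <<'E'
from p import *
st();A=cur();B=seg(A,SP0@off(z=.1)@G,20,'above');seg(B,SP0@G,5,'down')
E
```

```text
t 0.1 p [ 0.2024 -0.5114  0.4042] grip 0.0854 f [ 0.05  0.2  -0.99] q [-80.7  21.8  74.4  -0.   83.9 -12.3]
above 20 x [-2.434 -1.706  0.523] w [0.     0.0001 0.0239]
down 5 x [0. 0. 2.] w [0. 0. 0.]
```

step_arm(increments=[{"x":-2.434,"y":-1.706,"z":0.523,"wz":0.0239,"gripper":8.5},{"x":-2.434,"y":-1.706,"z":0.523,"wz":0.0239},{"x":-2.434,"y":-1.706,"z":0.523,"wz":0.0239},{"x":-2.434,"y":-1.706,"z":0.523,"wz":0.0239},{"x":-2.434,"y":-1.706,"z":0.523,"wz":0.0239},{"x":-2.434,"y":-1.706,"z":0.523,"wz":0.0239},{"x":-2.434,"y":-1.706,"z":0.523,"wz":0.0239},{"x":-2.434,"y":-1.706,"z":0.523,"wz":0.0239},{"x":-2.434,"y":-1.706,"z":0.523,"wz":0.0239},{"x":-2.434,"y":-1.706,"z":0.523,"wz":0.0239},{"x":-2.434,"y":-1.706,"z":0.523,"wz":0.0239},{"x":-2.434,"y":-1.706,"z":0.523,"wz":0.0239},{"x":-2.434,"y":-1.706,"z":0.523,"wz":0.0239},{"x":-2.434,"y":-1.706,"z":0.523,"wz":0.0239},{"x":-2.434,"y":-1.706,"z":0.523,"wz":0.0239},{"x":-2.434,"y":-1.706,"z":0.523,"wz":0.0239},{"x":-2.434,"y":-1.706,"z":0.523,"wz":0.0239},{"x":-2.434,"y":-1.706,"z":0.523,"wz":0.0239},{"x":-2.434,"y":-1.706,"z":0.523,"wz":0.0239},{"x":-2.434,"y":-1.706,"z":0.523,"wz":0.0239}])

```text
invalid input at $.increments[0]: expected keys x, y, z, wx, wy, wz, gripper
```

step_arm(increments=[{"x":-2.434,"y":-1.706,"z":0.523,"wx":0,"wy":0,"wz":0.0239,"gripper":8.5},{"x":-2.434,"y":-1.706,"z":0.523,"wx":0,"wy":0,"wz":0.0239,"gripper":8.5},{"x":-2.434,"y":-1.706,"z":0.523,"wx":0,"wy":0,"wz":0.0239,"gripper":8.5},{"x":-2.434,"y":-1.706,"z":0.523,"wx":0,"wy":0,"wz":0.0239,"gripper":8.5},{"x":-2.434,"y":-1.706,"z":0.523,"wx":0,"wy":0,"wz":0.0239,"gripper":8.5},{"x":-2.434,"y":-1.706,"z":0.523,"wx":0,"wy":0,"wz":0.0239,"gripper":8.5},{"x":-2.434,"y":-1.706,"z":0.523,"wx":0,"wy":0,"wz":0.0239,"gripper":8.5},{"x":-2.434,"y":-1.706,"z":0.523,"wx":0,"wy":0,"wz":0.0239,"gripper":8.5},{"x":-2.434,"y":-1.706,"z":0.523,"wx":0,"wy":0,"wz":0.0239,"gripper":8.5},{"x":-2.434,"y":-1.706,"z":0.523,"wx":0,"wy":0,"wz":0.0239,"gripper":8.5},{"x":-2.434,"y":-1.706,"z":0.523,"wx":0,"wy":0,"wz":0.0239,"gripper":8.5},{"x":-2.434,"y":-1.706,"z":0.523,"wx":0,"wy":0,"wz":0.0239,"gripper":8.5},{"x":-2.434,"y":-1.706,"z":0.523,"wx":0,"wy":0,"wz":0.0239,"gripper":8.5},{"x":-2.434,"y":-1.706,"z":0.523,"wx":0,"wy":0,"wz":0.0239,"gripper":8.5},{"x":-2.434,"y":-1.706,"z":0.523,"wx":0,"wy":0,"wz":0.0239,"gripper":8.5},{"x":-2.434,"y":-1.706,"z":0.523,"wx":0,"wy":0,"wz":0.0239,"gripper":8.5},{"x":-2.434,"y":-1.706,"z":0.523,"wx":0,"wy":0,"wz":0.0239,"gripper":8.5},{"x":-2.434,"y":-1.706,"z":0.523,"wx":0,"wy":0,"wz":0.0239,"gripper":8.5},{"x":-2.434,"y":-1.706,"z":0.523,"wx":0,"wy":0,"wz":0.0239,"gripper":8.5},{"x":-2.434,"y":-1.706,"z":0.523,"wx":0,"wy":0,"wz":0.0239,"gripper":8.5}])

```text
time_s: 2.1
position: [0.4652, 0.017, 0.2997]
tool_rot: [[-0.102, -0.995, -0.001], [-0.995, 0.102, 0.0], [-0.0, 0.001, -1.0]]
ft_force: [-0.3, -1.3, 0.1]
grip_width: 0.0847
```

```bash
python3 - <<'E'
from p import *
import cv2
d=env.get_image('wrist');cv2.imwrite('pics/w1.png',d['color'])
st();A=cur();B=seg(A,SP0@off(z=.1)@G,1,'fix');seg(B,SP0@G,5,'down')
# predicted pixels of handle end, grip
P=np.array([(-.149,.01,.054),(-.149,-.01,.054),(-.059,.01,.054),(-.059,-.01,.054),(.055,.023,.003),(.055,-.023,.003)])@SP0[:3,:3].T+SP0[:3,3]
print(cv2.projectPoints(P,d['rvec'],d['tvec'],d['camera_matrix'],None)[0][:,0].round(0).tolist())
E
```

```text
t 2.15 p [0.4668 0.019  0.2991] grip 0.0849 f [-0.17  0.07 -0.21] q [-12.2  20.3  96.7   0.1  63.1  83.6]
fix 1 x [ 0.322  0.212 -0.091] w [-0.0002  0.0013 -0.0018]
down 5 x [0. 0. 2.] w [0. 0. 0.]
[[261.0, 294.0], [291.0, 294.0], [259.0, 159.0], [293.0, 159.0], [239.0, -36.0], [313.0, -36.0]]
```

View pics/w1.png

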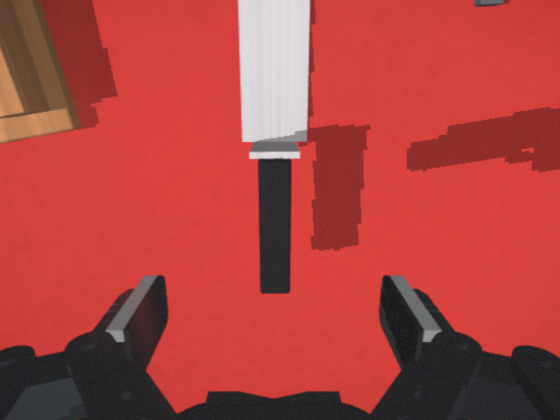

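step_arm(increments=[{"x":0,"y":0,"z":2,"wx":0,"wy":0,"wz":0,"gripper":8.5},{"x":0,"y":0,"z":2,"wx":0,"wy":0,"wz":0,"gripper":8.5},{"x":0,"y":0,"z":1,"wx":0,"wy":0,"wz":0,"gripper":8.5},{"x":0,"y":0,"z":0,"wx":0,"wy":0,"wz":0,"gripper":8.5},{"x":0,"y":0,"z":0,"wx":0,"wy":0,"wz":0,"gripper":8.5}])

```text
time_s: 2.65
position: [0.4648, 0.0157, 0.2506]
tool_rot: [[-0.101, -0.995, 0.0], [-0.995, 0.101, -0.0], [0.0, -0.0, -1.0]]
ft_force: [-0.4, 0.3, 0.3]
grip_width: 0.0853
```

```bash
python3 - <<'E'
from p import *
st();seg(cur(),SP0@G,5,'down')
E
```

```text
t 2.65 p [0.4648 0.0157 0.2506] grip 0.0853 f [-0.4   0.26  0.34] q [-12.7  24.3 100.6   0.   55.1  83.1]
down 5 x [-0.006  0.009  1.011] w [-0.0001 -0.     -0.0002]
```

step_arm(increments=[{"x":0,"y":0,"z":2,"wx":0,"wy":0,"wz":0,"gripper":8.5},{"x":0,"y":0,"z":2,"wx":0,"wy":0,"wz":0,"gripper":8.5},{"x":0,"y":0,"z":1,"wx":0,"wy":0,"wz":0,"gripper":8.5},{"x":0,"y":0,"z":0,"wx":0,"wy":0,"wz":0,"gripper":8.5},{"x":0,"y":0,"z":0,"wx":0,"wy":0,"wz":0,"gripper":1},{"x":0,"y":0,"z":0,"wx":0,"wy":0,"wz":0,"gripper":1},{"x":0,"y":0,"z":0,"wx":0,"wy":0,"wz":0,"gripper":1},{"x":0,"y":0,"z":0,"wx":0,"wy":0,"wz":0,"gripper":1},{"x":0,"y":0,"z":0,"wx":0,"wy":0,"wz":0,"gripper":1},{"x":0,"y":0,"z":0,"wx":0,"wy":0,"wz":0,"gripper":1},{"x":0,"y":0,"z":0,"wx":0,"wy":0,"wz":0,"gripper":1},{"x":0,"y":0,"z":0,"wx":0,"wy":0,"wz":0,"gripper":1}], newtons=90)

```text
time_s: 3.85
position: [0.4646, 0.0159, 0.2005]
tool_rot: [[-0.101, -0.995, 0.001], [-0.995, 0.101, -0.0], [0.0, -0.001, -1.0]]
ft_force: [-1.9, 1.7, 5.7]
grip_width: 0.0187
```

```bash
python3 - <<'E'
from p import *
st();A=cur();np.save('G.npy',np.linalg.inv(SP0)@A);G2=np.linalg.inv(SP0)@A
print(G2.round(4))
B=seg(A,SP0@off(z=.18)@G2,5,'up')
C=seg(B,RACK@off(x=-.19,z=-.012)@G2,16,'behind')
D=seg(C,RACK@off(x=-.006,z=-.012)@G2,14,'in');print(C[:3,3],D[:3,3])
E
```

```text
t 3.85 p [0.4646 0.0159 0.2005] grip 0.0187 f [-1.94  1.66  5.66] q [-12.7  29.3 103.6   0.   47.1  83.1]
[[-8.000e-04 -1.000e+00  7.000e-04 -9.980e-02]
 [-1.000e+00  8.000e-04 -0.000e+00 -1.000e-04]
 [ 0.000e+00 -7.000e-04 -1.000e+00  2.005e-01]
 [ 0.000e+00  0.000e+00  0.000e+00  1.000e+00]]
up 5 x [ 0.0e+00 -2.0e-03 -3.6e+00] w [ 0.  0. -0.]
behind 16 x [ 1.222 -0.033 -0.022] w [-0.0272  0.0007 -0.003 ]
in 14 x [-1.000e-03 -1.314e+00  1.000e-03] w [0. 0. 0.]
[ 0.45500812 -0.17956434  0.38326017] [ 0.62156601 -0.18829327  0.30555383]
```

step_arm(increments=[{"x":0,"y":0,"z":-3.6,"wx":0,"wy":0,"wz":0,"gripper":1},{"x":0,"y":0,"z":-4.8,"wx":0,"wy":0,"wz":0,"gripper":1},{"x":0,"y":0,"z":-4.8,"wx":0,"wy":0,"wz":0,"gripper":1},{"x":0,"y":0,"z":-4.8,"wx":0,"wy":0,"wz":0,"gripper":1},{"x":1.222,"y":-0.033,"z":-0.022,"wx":-0.0272,"wy":0.0007,"wz":-0.003,"gripper":1},{"x":1.222,"y":-0.033,"z":-0.022,"wx":-0.0272,"wy":0.0007,"wz":-0.003,"gripper":1},{"x":1.222,"y":-0.033,"z":-0.022,"wx":-0.0272,"wy":0.0007,"wz":-0.003,"gripper":1},{"x":1.222,"y":-0.033,"z":-0.022,"wx":-0.0272,"wy":0.0007,"wz":-0.003,"gripper":1},{"x":1.222,"y":-0.033,"z":-0.022,"wx":-0.0272,"wy":0.0007,"wz":-0.003,"gripper":1},{"x":1.222,"y":-0.033,"z":-0.022,"wx":-0.0272,"wy":0.0007,"wz":-0.003,"gripper":1},{"x":1.222,"y":-0.033,"z":-0.022,"wx":-0.0272,"wy":0.0007,"wz":-0.003,"gripper":1},{"x":1.222,"y":-0.033,"z":-0.022,"wx":-0.0272,"wy":0.0007,"wz":-0.003,"gripper":1},{"x":1.222,"y":-0.033,"z":-0.022,"wx":-0.0272,"wy":0.0007,"wz":-0.003,"gripper":1},{"x":1.222,"y":-0.033,"z":-0.022,"wx":-0.0272,"wy":0.0007,"wz":-0.003,"gripper":1},{"x":1.222,"y":-0.033,"z":-0.022,"wx":-0.0272,"wy":0.0007,"wz":-0.003,"gripper":1},{"x":1.222,"y":-0.033,"z":-0.022,"wx":-0.0272,"wy":0.0007,"wz":-0.003,"gripper":1},{"x":1.222,"y":-0.033,"z":-0.022,"wx":-0.0272,"wy":0.0007,"wz":-0.003,"gripper":1},{"x":1.222,"y":-0.033,"z":-0.022,"wx":-0.0272,"wy":0.0007,"wz":-0.003,"gripper":1},{"x":1.222,"y":-0.033,"z":-0.022,"wx":-0.0272,"wy":0.0007,"wz":-0.003,"gripper":1},{"x":1.222,"y":-0.033,"z":-0.022,"wx":-0.0272,"wy":0.0007,"wz":-0.003,"gripper":1}])

```text
time_s: 5.85
position: [0.4551, -0.1806, 0.3829]
tool_rot: [[-0.052, -0.905, -0.423], [-0.999, 0.047, 0.022], [0.0, 0.424, -0.906]]
ft_force: [-0.6, 0.2, -2.3]
grip_width: 0.0186
```

step_arm(increments=[{"x":0,"y":0,"z":0,"wx":0,"wy":0,"wz":0,"gripper":1},{"x":0,"y":0,"z":0,"wx":0,"wy":0,"wz":0,"gripper":1},{"x":0,"y":0,"z":0,"wx":0,"wy":0,"wz":0,"gripper":1}])

```text
time_s: 6.15
position: [0.4551, -0.1792, 0.3829]
tool_rot: [[-0.052, -0.906, -0.421], [-0.999, 0.047, 0.022], [0.0, 0.422, -0.907]]
ft_force: [-0.6, -0.3, -1.5]
grip_width: 0.0185
```

```bash
python3 - <<'E'
from p import *
import cv2
G2=np.load('G.npy');st();A=cur();S=A@np.linalg.inv(G2)
print('spat in rack',(np.linalg.inv(RACK)@S).round(4).tolist())
out=[]
for n in('wrist','scene'):
    d=env.get_image(n);im=d['color'].copy()
    def pr(P): return cv2.projectPoints(np.array(P,float),d['rvec'],d['tvec'],d['camera_matrix'],None)[0][:,0]
    def dr(F,L,col): cv2.polylines(im,[pr(np.array(L)@F[:3,:3].T+F[:3,3]).astype(int)],True,col,1)
    dr(S,[(a*.055,b*.023,.003) for a,b in((1,1),(1,-1),(-1,-1),(-1,1))],(255,0,0))
    dr(RACK,[(a*.05,b*.05,.011) for a,b in((1,1),(1,-1),(-1,-1),(-1,1))],(255,255,0))
    for s in(1,-1): dr(RACK,[(a*.06,s*b,0) for a,b in((1,.035),(1,.059),(-1,.059),(-1,.035))],(0,255,0))
    out.append(im if n=='wrist' else cv2.resize(im[130:270,180:340],(480,420)))
w=out[0]
cv2.imwrite('pics/m2.png',cv2.resize(np.hstack([out[0],out[1]]),(800,323)))
seg(A,RACK@off(x=-.006,z=-.012)@G2,16,'in')
E
```

```text
t 6.15 p [ 0.4551 -0.1792  0.3829] grip 0.0185 f [-0.59 -0.28 -1.47] q [-33.2  20.5  81.6 -12.5  99.6  60. ]
spat in rack [[1.0, -0.001, -0.0002, -0.1897], [0.001, 1.0, 0.0006, 0.0004], [0.0002, -0.0006, 1.0, -0.0122], [0.0, 0.0, 0.0, 1.0]]
in 16 x [ 2.000e-03 -1.149e+00 -1.000e-03] w [-0.     -0.      0.0001]
```

View pics/m2.png

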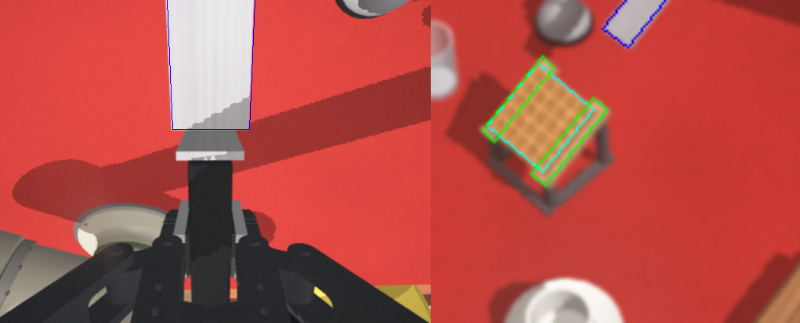

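The blade in hand matches its predicted outline, and the rack outline fits in the scene view. I'll insert it now.

step_arm(increments=[{"x":0,"y":-1.15,"z":0,"wx":0,"wy":0,"wz":0,"gripper":1},{"x":0,"y":-1.15,"z":0,"wx":0,"wy":0,"wz":0,"gripper":1},{"x":0,"y":-1.15,"z":0,"wx":0,"wy":0,"wz":0,"gripper":1},{"x":0,"y":-1.15,"z":0,"wx":0,"wy":0,"wz":0,"gripper":1},{"x":0,"y":-1.15,"z":0,"wx":0,"wy":0,"wz":0,"gripper":1},{"x":0,"y":-1.15,"z":0,"wx":0,"wy":0,"wz":0,"gripper":1},{"x":0,"y":-1.15,"z":0,"wx":0,"wy":0,"wz":0,"gripper":1},{"x":0,"y":-1.15,"z":0,"wx":0,"wy":0,"wz":0,"gripper":1},{"x":0,"y":-1.15,"z":0,"wx":0,"wy":0,"wz":0,"gripper":1},{"x":0,"y":-1.15,"z":0,"wx":0,"wy":0,"wz":0,"gripper":1},{"x":0,"y":-1.15,"z":0,"wx":0,"wy":0,"wz":0,"gripper":1},{"x":0,"y":-1.15,"z":0,"wx":0,"wy":0,"wz":0,"gripper":1},{"x":0,"y":-1.15,"z":0,"wx":0,"wy":0,"wz":0,"gripper":1},{"x":0,"y":-1.15,"z":0,"wx":0,"wy":0,"wz":0,"gripper":1},{"x":0,"y":-1.15,"z":0,"wx":0,"wy":0,"wz":0,"gripper":1},{"x":0,"y":-1.15,"z":0,"wx":0,"wy":0,"wz":0,"gripper":1},{"x":0,"y":0,"z":0,"wx":0,"wy":0,"wz":0,"gripper":1},{"x":0,"y":0,"z":0,"wx":0,"wy":0,"wz":0,"gripper":1}])

```text
time_s: 8.05
position: [0.6218, -0.1883, 0.3051]
tool_rot: [[-0.052, -0.905, -0.422], [-0.999, 0.047, 0.022], [0.0, 0.422, -0.907]]
ft_force: [-0.5, -0.5, -1.7]
grip_width: 0.0185
```

```bash
python3 - <<'E'
from p import *
import cv2
G2=np.load('G.npy');st();A=cur();S=A@np.linalg.inv(G2)
print('spat in rack',(np.linalg.inv(RACK)@S).round(4).tolist())
d=env.get_image('wrist');s=env.get_image('scene')
cv2.imwrite('pics/m3.png',np.hstack([cv2.resize(d['color'],(400,300)),cv2.resize(s['color'][130:250,180:340],(400,300))]))
# raise normal to slope so blade top 1 mm under plane, then rotate about (-.05,0,0) of rack to 2 deg nose up
B=seg(A,RACK@off(x=-.006,z=-.005)@G2,4,'raise')
piv=np.eye(4);
B2=RACK@off(x=-.05)@off(pitch=-27)@off(x=.05)@off(x=-.006,z=-.005)@G2
C=seg(B,B2,14,'level')
U=np.eye(4);U[2,3]=.08
seg(C,U@C,10,'lift')
E
```

```text
t 8.05 p [ 0.6218 -0.1883  0.3051] grip 0.0185 f [-0.53 -0.5  -1.74] q [-26.   40.   59.6  -9.8 103.4  66.6]
spat in rack [[1.0, -0.0008, 0.0004, -0.0057], [0.0008, 1.0, 0.0005, 0.0], [-0.0004, -0.0005, 1.0, -0.0123], [0.0, 0.0, 0.0, 1.0]]
raise 4 x [ 0.001  0.011 -0.182] w [ 0.0001 -0.0001  0.0002]
level 14 x [0.001 0.655 0.198] w [ 0.0337 -0.      0.    ]
lift 10 x [-0.    -0.029 -0.799] w [-0.  0.  0.]
```

View pics/m3.png

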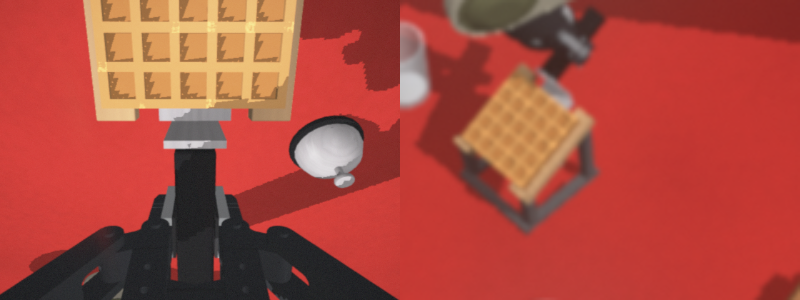

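The blade sits centred under the waffle, between the rails, with no contact force. Next I'll raise it and level it about the waffle's uphill edge.

step_arm(increments=[{"x":0,"y":0.01,"z":-0.18,"wx":0,"wy":0,"wz":0,"gripper":1},{"x":0,"y":0.01,"z":-0.18,"wx":0,"wy":0,"wz":0,"gripper":1},{"x":0,"y":0.01,"z":-0.18,"wx":0,"wy":0,"wz":0,"gripper":1},{"x":0,"y":0.01,"z":-0.18,"wx":0,"wy":0,"wz":0,"gripper":1},{"x":0,"y":0.655,"z":0.198,"wx":0.0337,"wy":0,"wz":0,"gripper":1},{"x":0,"y":0.655,"z":0.198,"wx":0.0337,"wy":0,"wz":0,"gripper":1},{"x":0,"y":0.655,"z":0.198,"wx":0.0337,"wy":0,"wz":0,"gripper":1},{"x":0,"y":0.655,"z":0.198,"wx":0.0337,"wy":0,"wz":0,"gripper":1},{"x":0,"y":0.655,"z":0.198,"wx":0.0337,"wy":0,"wz":0,"gripper":1},{"x":0,"y":0.655,"z":0.198,"wx":0.0337,"wy":0,"wz":0,"gripper":1},{"x":0,"y":0.655,"z":0.198,"wx":0.0337,"wy":0,"wz":0,"gripper":1},{"x":0,"y":0.655,"z":0.198,"wx":0.0337,"wy":0,"wz":0,"gripper":1},{"x":0,"y":0.655,"z":0.198,"wx":0.0337,"wy":0,"wz":0,"gripper":1},{"x":0,"y":0.655,"z":0.198,"wx":0.0337,"wy":0,"wz":0,"gripper":1},{"x":0,"y":0.655,"z":0.198,"wx":0.0337,"wy":0,"wz":0,"gripper":1},{"x":0,"y":0.655,"z":0.198,"wx":0.0337,"wy":0,"wz":0,"gripper":1},{"x":0,"y":0.655,"z":0.198,"wx":0.0337,"wy":0,"wz":0,"gripper":1},{"x":0,"y":0.655,"z":0.198,"wx":0.0337,"wy":0,"wz":0,"gripper":1},{"x":0,"y":0,"z":0,"wx":0,"wy":0,"wz":0,"gripper":1},{"x":0,"y":0,"z":0,"wx":0,"wy":0,"wz":0,"gripper":1}])

```text
time_s: 10.15
position: [0.53, -0.1836, 0.3048]
tool_rot: [[-0.052, -0.998, 0.035], [-0.999, 0.052, -0.002], [0.001, -0.036, -0.999]]
ft_force: [-0.7, -0.6, -1.1]
grip_width: 0.0185
```

step_arm(increments=[{"x":0,"y":-0.01,"z":-0.3,"wx":0,"wy":0,"wz":0,"gripper":1},{"x":0,"y":-0.03,"z":-0.6,"wx":0,"wy":0,"wz":0,"gripper":1},{"x":0,"y":-0.03,"z":-0.8,"wx":0,"wy":0,"wz":0,"gripper":1},{"x":0,"y":-0.03,"z":-0.8,"wx":0,"wy":0,"wz":0,"gripper":1},{"x":0,"y":-0.03,"z":-0.8,"wx":0,"wy":0,"wz":0,"gripper":1},{"x":0,"y":-0.03,"z":-0.8,"wx":0,"wy":0,"wz":0,"gripper":1},{"x":0,"y":-0.03,"z":-0.8,"wx":0,"wy":0,"wz":0,"gripper":1},{"x":0,"y":-0.03,"z":-0.8,"wx":0,"wy":0,"wz":0,"gripper":1},{"x":0,"y":-0.03,"z":-0.8,"wx":0,"wy":0,"wz":0,"gripper":1},{"x":0,"y":-0.03,"z":-0.8,"wx":0,"wy":0,"wz":0,"gripper":1},{"x":0,"y":-0.02,"z":-0.5,"wx":0,"wy":0,"wz":0,"gripper":1},{"x":0,"y":0,"z":0,"wx":0,"wy":0,"wz":0,"gripper":1},{"x":0,"y":0,"z":0,"wx":0,"wy":0,"wz":0,"gripper":1},{"x":0,"y":0,"z":0,"wx":0,"wy":0,"wz":0,"gripper":1}])

```text
time_s: 11.55
position: [0.53, -0.1834, 0.3823]
tool_rot: [[-0.052, -0.998, 0.036], [-0.999, 0.052, -0.002], [0.0, -0.036, -0.999]]
ft_force: [-0.8, -0.0, -2.8]
grip_width: 0.0185
```

```bash
python3 - <<'E'
from p import *
import cv2
G2=np.load('G.npy');st();A=cur();S=A@np.linalg.inv(G2);print('spat',S.round(4).tolist())
out=[]
for n,c in(('wrist',(0,420,0,560)),('scene',(80,230,160,360))):
    d=env.get_image(n);im=d['color'].copy()
    def dr(F,L,col): cv2.polylines(im,[cv2.projectPoints(np.array(L)@F[:3,:3].T+F[:3,3],d['rvec'],d['tvec'],d['camera_matrix'],None)[0][:,0].astype(int)],True,col,1)
    W=S@off(x=.006,z=.003)
    dr(S,[(a*.055,b*.023,.003) for a,b in((1,1),(1,-1),(-1,-1),(-1,1))],(255,0,0))
    dr(W,[(a*.05,b*.05,.0125) for a,b in((1,1),(1,-1),(-1,-1),(-1,1))],(255,255,0))
    out.append(cv2.resize(im[c[0]:c[1],c[2]:c[3]],(400,300)))
cv2.imwrite('pics/m4.png',np.hstack(out))
E
```

```text
t 11.55 p [ 0.53   -0.1834  0.3823] grip 0.0185 f [-0.84 -0.03 -2.81] q [-31.3  23.6  75.3   1.   79.3  61.5]
spat [[0.9981, 0.0515, -0.035, 0.6366], [-0.0515, 0.9987, 0.002, -0.1888], [0.0351, -0.0002, 0.9994, 0.1854], [0.0, 0.0, 0.0, 1.0]]
```

View pics/m4.png

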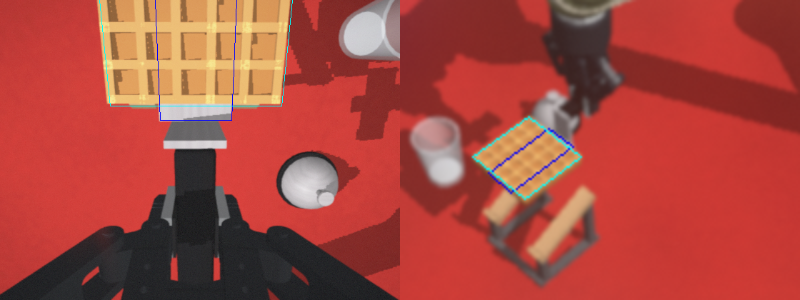

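The waffle has lifted clear and sits level on the blade where predicted. The carry to the stand comes next.

```bash
python3 - <<'E'
from p import *
G2=np.load('G.npy');A=cur()
B=seg(A,STAND@off(x=-.006,z=.13,pitch=-2)@G2,20,'carry');print(B[:3,3])
E
```

```text
carry 20 x [-1.986  0.197  0.27 ] w [-0.     -0.0002 -0.0064]
[0.48914962 0.21315164 0.32692251]
```

step_arm(increments=[{"x":-0.5,"y":0.05,"z":0.07,"wx":0,"wy":0,"wz":-0.0016,"gripper":1},{"x":-1,"y":0.1,"z":0.135,"wx":0,"wy":0,"wz":-0.0032,"gripper":1},{"x":-1.479,"y":0.146,"z":0.2,"wx":0,"wy":0,"wz":-0.0048,"gripper":1},{"x":-1.986,"y":0.197,"z":0.27,"wx":0,"wy":0,"wz":-0.0064,"gripper":1},{"x":-1.986,"y":0.197,"z":0.27,"wx":0,"wy":0,"wz":-0.0064,"gripper":1},{"x":-1.986,"y":0.197,"z":0.27,"wx":0,"wy":0,"wz":-0.0064,"gripper":1},{"x":-1.986,"y":0.197,"z":0.27,"wx":0,"wy":0,"wz":-0.0064,"gripper":1},{"x":-1.986,"y":0.197,"z":0.27,"wx":0,"wy":0,"wz":-0.0064,"gripper":1},{"x":-1.986,"y":0.197,"z":0.27,"wx":0,"wy":0,"wz":-0.0064,"gripper":1},{"x":-1.986,"y":0.197,"z":0.27,"wx":0,"wy":0,"wz":-0.0064,"gripper":1},{"x":-1.986,"y":0.197,"z":0.27,"wx":0,"wy":0,"wz":-0.0064,"gripper":1},{"x":-1.986,"y":0.197,"z":0.27,"wx":0,"wy":0,"wz":-0.0064,"gripper":1},{"x":-1.986,"y":0.197,"z":0.27,"wx":0,"wy":0,"wz":-0.0064,"gripper":1},{"x":-1.986,"y":0.197,"z":0.27,"wx":0,"wy":0,"wz":-0.0064,"gripper":1},{"x":-1.986,"y":0.197,"z":0.27,"wx":0,"wy":0,"wz":-0.0064,"gripper":1},{"x":-1.986,"y":0.197,"z":0.27,"wx":0,"wy":0,"wz":-0.0064,"gripper":1},{"x":-1.986,"y":0.197,"z":0.27,"wx":0,"wy":0,"wz":-0.0064,"gripper":1},{"x":-1.986,"y":0.197,"z":0.27,"wx":0,"wy":0,"wz":-0.0064,"gripper":1},{"x":-1.986,"y":0.197,"z":0.27,"wx":0,"wy":0,"wz":-0.0064,"gripper":1},{"x":-1.986,"y":0.197,"z":0.27,"wx":0,"wy":0,"wz":-0.0064,"gripper":1}])

```text
time_s: 13.65
position: [0.4931, 0.1852, 0.3304]
tool_rot: [[0.067, -0.997, 0.036], [-0.998, -0.067, -0.002], [0.005, -0.036, -0.999]]
ft_force: [0.2, 0.1, -2.5]
grip_width: 0.0184
```

step_arm(increments=[{"x":-1.479,"y":0.146,"z":0.2,"wx":0,"wy":0,"wz":-0.0048,"gripper":1},{"x":-1,"y":0.1,"z":0.135,"wx":0,"wy":0,"wz":-0.0032,"gripper":1},{"x":-0.5,"y":0.05,"z":0.07,"wx":0,"wy":0,"wz":-0.0016,"gripper":1},{"x":0,"y":0,"z":0,"wx":0,"wy":0,"wz":0,"gripper":1},{"x":0,"y":0,"z":0,"wx":0,"wy":0,"wz":0,"gripper":1},{"x":0,"y":0,"z":0,"wx":0,"wy":0,"wz":0,"gripper":1}])

```text
time_s: 14.25
position: [0.4894, 0.2124, 0.3263]
tool_rot: [[0.075, -0.997, 0.037], [-0.997, -0.075, -0.003], [0.005, -0.036, -0.999]]
ft_force: [-1.2, -0.6, -2.7]
grip_width: 0.0182
```

```bash
python3 - <<'E'
from p import *
import cv2
G2=np.load('G.npy');st();A=cur();S=A@np.linalg.inv(G2);print('spat in stand',(np.linalg.inv(STAND)@S).round(4).tolist())
out=[]
for n,c in(('wrist',(0,420,0,560)),('top',(150,270,130,290))):
    d=env.get_image(n);im=d['color'].copy()
    def dr(F,L,col): cv2.polylines(im,[cv2.projectPoints(np.array(L)@F[:3,:3].T+F[:3,3],d['rvec'],d['tvec'],d['camera_matrix'],None)[0][:,0].astype(int)],True,col,1)
    W=S@off(x=.006,z=.003)
    dr(W,[(a*.05,b*.05,.0125) for a,b in((1,1),(1,-1),(-1,-1),(-1,1))],(255,255,0))
    for s in(1,-1): dr(STAND,[(a*.06,s*b,.04) for a,b in((1,.035),(1,.059),(-1,.059),(-1,.035))],(0,255,0))
    out.append(cv2.resize(im[c[0]:c[1],c[2]:c[3]],(400,300)))
cv2.imwrite('pics/m5.png',np.hstack(out))
B=seg(A,STAND@off(x=-.006,z=.06)@G2,14,'down1');C=seg(B,STAND@off(x=-.006,z=.022)@G2,14,'down2');seg(C,STAND@off(x=-.166,z=.022)@G2,14,'out')
E
```

```text
t 14.25 p [0.4894 0.2124 0.3263] grip 0.0182 f [-1.22 -0.63 -2.73] q [10.8 24.  84.7 -0.6 69.2 96.7]
spat in stand [[0.9994, 0.0017, -0.0356, -0.0056], [-0.0015, 1.0, 0.0054, -0.002], [0.0356, -0.0053, 0.9994, 0.1295], [0.0, 0.0, 0.0, 1.0]]
down1 14 x [-0.007 -0.039  0.471] w [-0.0025 -0.0004 -0.0001]
down2 14 x [-0.     0.     0.271] w [-0. -0. -0.]
out 14 x [ 1.000e-03  1.143e+00 -1.000e-03] w [-0. -0. -0.]
```

View pics/m5.png

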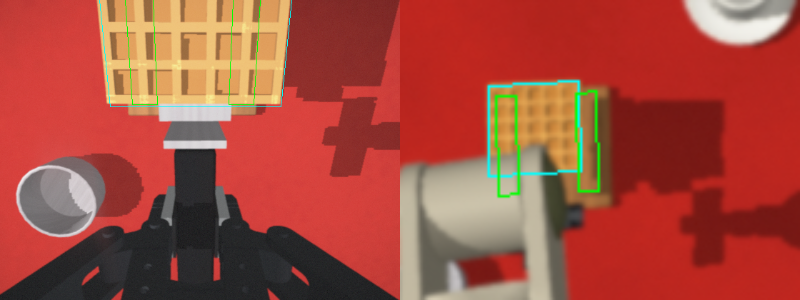

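step_arm(increments=[{"x":-0.007,"y":-0.039,"z":0.471,"wx":-0.0025,"wy":-0.0004,"wz":0,"gripper":1},{"x":-0.007,"y":-0.039,"z":0.471,"wx":-0.0025,"wy":-0.0004,"wz":0,"gripper":1},{"x":-0.007,"y":-0.039,"z":0.471,"wx":-0.0025,"wy":-0.0004,"wz":0,"gripper":1},{"x":-0.007,"y":-0.039,"z":0.471,"wx":-0.0025,"wy":-0.0004,"wz":0,"gripper":1},{"x":-0.007,"y":-0.039,"z":0.471,"wx":-0.0025,"wy":-0.0004,"wz":0,"gripper":1},{"x":-0.007,"y":-0.039,"z":0.471,"wx":-0.0025,"wy":-0.0004,"wz":0,"gripper":1},{"x":-0.007,"y":-0.039,"z":0.471,"wx":-0.0025,"wy":-0.0004,"wz":0,"gripper":1},{"x":-0.007,"y":-0.039,"z":0.471,"wx":-0.0025,"wy":-0.0004,"wz":0,"gripper":1},{"x":-0.007,"y":-0.039,"z":0.471,"wx":-0.0025,"wy":-0.0004,"wz":0,"gripper":1},{"x":-0.007,"y":-0.039,"z":0.471,"wx":-0.0025,"wy":-0.0004,"wz":0,"gripper":1},{"x":-0.007,"y":-0.039,"z":0.471,"wx":-0.0025,"wy":-0.0004,"wz":0,"gripper":1},{"x":-0.007,"y":-0.039,"z":0.471,"wx":-0.0025,"wy":-0.0004,"wz":0,"gripper":1},{"x":-0.007,"y":-0.039,"z":0.471,"wx":-0.0025,"wy":-0.0004,"wz":0,"gripper":1},{"x":-0.007,"y":-0.039,"z":0.471,"wx":-0.0025,"wy":-0.0004,"wz":0,"gripper":1},{"x":0,"y":0,"z":0,"wx":0,"wy":0,"wz":0,"gripper":1},{"x":0,"y":0,"z":0,"wx":0,"wy":0,"wz":0,"gripper":1}])

```text
time_s: 15.95
position: [0.496, 0.2143, 0.2604]
tool_rot: [[0.076, -0.997, 0.001], [-0.997, -0.076, 0.0], [-0.0, -0.001, -1.0]]
ft_force: [-0.1, -1.1, -2.1]
grip_width: 0.0183
```

```bash
python3 - <<'E'
from p import *
G2=np.load('G.npy');st();A=cur();S=A@np.linalg.inv(G2);print('spat in stand',(np.linalg.inv(STAND)@S).round(4).tolist())
seg(A,STAND@off(x=-.006,z=.022)@G2,16,'down2')
E
```

```text
t 15.95 p [0.496  0.2143 0.2604] grip 0.0183 f [-0.08 -1.1  -2.06] q [10.8 29.4 88.1  0.  62.4 96.5]
spat in stand [[1.0, 0.0008, -0.0005, -0.0059], [-0.0008, 1.0, -0.0004, 0.0006], [0.0005, 0.0004, 1.0, 0.0599], [0.0, 0.0, 0.0, 1.0]]
down2 16 x [0.004 0.    0.237] w [-0.  0. -0.]
```

step_arm(increments=[{"x":0,"y":0,"z":0.237,"wx":0,"wy":0,"wz":0,"gripper":1},{"x":0,"y":0,"z":0.237,"wx":0,"wy":0,"wz":0,"gripper":1},{"x":0,"y":0,"z":0.237,"wx":0,"wy":0,"wz":0,"gripper":1},{"x":0,"y":0,"z":0.237,"wx":0,"wy":0,"wz":0,"gripper":1},{"x":0,"y":0,"z":0.237,"wx":0,"wy":0,"wz":0,"gripper":1},{"x":0,"y":0,"z":0.237,"wx":0,"wy":0,"wz":0,"gripper":1},{"x":0,"y":0,"z":0.237,"wx":0,"wy":0,"wz":0,"gripper":1},{"x":0,"y":0,"z":0.237,"wx":0,"wy":0,"wz":0,"gripper":1},{"x":0,"y":0,"z":0.237,"wx":0,"wy":0,"wz":0,"gripper":1},{"x":0,"y":0,"z":0.237,"wx":0,"wy":0,"wz":0,"gripper":1},{"x":0,"y":0,"z":0.237,"wx":0,"wy":0,"wz":0,"gripper":1},{"x":0,"y":0,"z":0.237,"wx":0,"wy":0,"wz":0,"gripper":1},{"x":0,"y":0,"z":0.237,"wx":0,"wy":0,"wz":0,"gripper":1},{"x":0,"y":0,"z":0.237,"wx":0,"wy":0,"wz":0,"gripper":1},{"x":0,"y":0,"z":0.237,"wx":0,"wy":0,"wz":0,"gripper":1},{"x":0,"y":0,"z":0.237,"wx":0,"wy":0,"wz":0,"gripper":1},{"x":0,"y":0,"z":0,"wx":0,"wy":0,"wz":0,"gripper":1},{"x":0,"y":0,"z":0,"wx":0,"wy":0,"wz":0,"gripper":1}])

```text
time_s: 17.75
position: [0.496, 0.2143, 0.2225]
tool_rot: [[0.076, -0.997, 0.001], [-0.997, -0.076, 0.0], [-0.0, -0.001, -1.0]]
ft_force: [0.9, -0.4, -1.2]
grip_width: 0.0187
```

```bash
python3 - <<'E'
from p import *
G2=np.load('G.npy');st();A=cur();S=A@np.linalg.inv(G2);print('spat in stand',(np.linalg.inv(STAND)@S).round(4).tolist())
seg(A,STAND@off(x=-.17,z=.022)@G2,15,'out')
E
```

```text
t 17.75 p [0.496  0.2143 0.2225] grip 0.0187 f [ 0.87 -0.41 -1.18] q [10.8 32.5 90.4  0.  57.1 96.5]
spat in stand [[1.0, 0.0008, -0.0004, -0.0059], [-0.0008, 1.0, -0.0004, 0.0006], [0.0004, 0.0004, 1.0, 0.022], [0.0, 0.0, 0.0, 1.0]]
out 15 x [ 6.000e-03  1.093e+00 -1.000e-03] w [-0.      0.     -0.0001]
```

step_arm(increments=[{"x":0,"y":0.5,"z":0,"wx":0,"wy":0,"wz":0,"gripper":1},{"x":0,"y":1.1,"z":0,"wx":0,"wy":0,"wz":0,"gripper":1},{"x":0,"y":1.1,"z":0,"wx":0,"wy":0,"wz":0,"gripper":1},{"x":0,"y":1.1,"z":0,"wx":0,"wy":0,"wz":0,"gripper":1},{"x":0,"y":1.1,"z":0,"wx":0,"wy":0,"wz":0,"gripper":1},{"x":0,"y":1.1,"z":0,"wx":0,"wy":0,"wz":0,"gripper":1},{"x":0,"y":1.1,"z":0,"wx":0,"wy":0,"wz":0,"gripper":1},{"x":0,"y":1.1,"z":0,"wx":0,"wy":0,"wz":0,"gripper":1},{"x":0,"y":1.1,"z":0,"wx":0,"wy":0,"wz":0,"gripper":1},{"x":0,"y":1.1,"z":0,"wx":0,"wy":0,"wz":0,"gripper":1},{"x":0,"y":1.1,"z":0,"wx":0,"wy":0,"wz":0,"gripper":1},{"x":0,"y":1.1,"z":0,"wx":0,"wy":0,"wz":0,"gripper":1},{"x":0,"y":1.1,"z":0,"wx":0,"wy":0,"wz":0,"gripper":1},{"x":0,"y":1.1,"z":0,"wx":0,"wy":0,"wz":0,"gripper":1},{"x":0,"y":1.1,"z":0,"wx":0,"wy":0,"wz":0,"gripper":1},{"x":0,"y":0.6,"z":0,"wx":0,"wy":0,"wz":0,"gripper":1},{"x":0,"y":0,"z":0,"wx":0,"wy":0,"wz":0,"gripper":1},{"x":0,"y":0,"z":0,"wx":0,"wy":0,"wz":0,"gripper":1},{"x":0,"y":0,"z":0,"wx":0,"wy":0,"wz":0,"gripper":1}])

```text
time_s: 19.65
position: [0.3319, 0.2019, 0.2223]
tool_rot: [[0.076, -0.997, 0.002], [-0.997, -0.076, 0.001], [-0.0, -0.002, -1.0]]
ft_force: [-0.6, 0.0, -1.3]
grip_width: 0.0184
```

```bash
python3 - <<'E'
from p import *
import cv2
G2=np.load('G.npy');st();A=cur();S=A@np.linalg.inv(G2);print('spat in stand',(np.linalg.inv(STAND)@S).round(4).tolist())
out=[]
for n,c in(('top',(150,270,130,290)),('scene',(210,330,290,450))):
    d=env.get_image(n);im=cv2.resize(d['color'][c[0]:c[1],c[2]:c[3]],(400,300),interpolation=cv2.INTER_CUBIC)
    def dr(F,L,col): cv2.polylines(im,[((cv2.projectPoints(np.array(L)@F[:3,:3].T+F[:3,3],d['rvec'],d['tvec'],d['camera_matrix'],None)[0][:,0]-(c[2],c[0])+.5)*2.5).astype(int)],True,col,1)
    dr(STAND@off(z=.04),[(a*.05,b*.05,.0125) for a,b in((1,1),(1,-1),(-1,-1),(-1,1))],(255,255,0))
    dr(S,[(a*.055,b*.023,.003) for a,b in((1,1),(1,-1),(-1,-1),(-1,1))],(255,0,0))
    out.append(im)
cv2.imwrite('pics/m6.png',np.hstack(out))
D0=T(R.from_euler('z',-5,degrees=True).as_matrix(),[.45,.03,0])
B=seg(A,D0@off(z=.03)@G2,14,'over');seg(B,D0@off(z=.001)@G2,5,'down')
E
```

```text
t 19.65 p [0.3319 0.2019 0.2223] grip 0.0184 f [-0.6   0.   -1.32] q [ 13.7  21.7 113.9   0.   44.3  99.4]
spat in stand [[1.0, 0.0009, -0.0011, -0.1704], [-0.0009, 1.0, -0.0005, 0.0009], [0.0011, 0.0005, 1.0, 0.0219], [0.0, 0.0, 0.0, 1.0]]
over 14 x [ 1.168 -0.134 -0.059] w [-0.0001  0.      0.0117]
down 5 x [-0.    0.    0.58] w [0. 0. 0.]
```

View pics/m6.png

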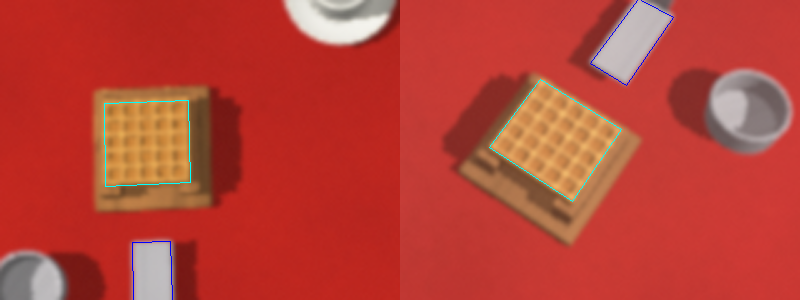

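The waffle is centred on the stand to within about 2 mm in both views, and the blade is out. I'll lay the spatula down right here, since it's clear of the board and the ashtray, and then release it.

step_arm(increments=[{"x":0,"y":0,"z":0.6,"wx":0,"wy":0,"wz":0,"gripper":1},{"x":0,"y":0,"z":0.6,"wx":0,"wy":0,"wz":0,"gripper":1},{"x":0,"y":0,"z":0.6,"wx":0,"wy":0,"wz":0,"gripper":1},{"x":0,"y":0,"z":0.35,"wx":0,"wy":0,"wz":0,"gripper":1},{"x":0,"y":0,"z":0,"wx":0,"wy":0,"wz":0,"gripper":1},{"x":0,"y":0,"z":0,"wx":0,"wy":0,"wz":0,"gripper":1},{"x":0,"y":0,"z":0,"wx":0,"wy":0,"wz":0,"gripper":4.5},{"x":0,"y":0,"z":0,"wx":0,"wy":0,"wz":0,"gripper":4.5},{"x":0,"y":0,"z":0,"wx":0,"wy":0,"wz":0,"gripper":4.5},{"x":0,"y":0,"z":0,"wx":0,"wy":0,"wz":0,"gripper":4.5},{"x":0,"y":0,"z":0,"wx":0,"wy":0,"wz":0,"gripper":4.5},{"x":0,"y":0,"z":-1,"wx":0,"wy":0,"wz":0,"gripper":4.5},{"x":0,"y":0,"z":-2.5,"wx":0,"wy":0,"wz":0,"gripper":4.5},{"x":0,"y":0,"z":-3,"wx":0,"wy":0,"wz":0,"gripper":4.5},{"x":0,"y":0,"z":-3,"wx":0,"wy":0,"wz":0,"gripper":4.5},{"x":0,"y":0,"z":-3,"wx":0,"wy":0,"wz":0,"gripper":4.5},{"x":0,"y":0,"z":-2,"wx":0,"wy":0,"wz":0,"gripper":4.5},{"x":0,"y":0,"z":0,"wx":0,"wy":0,"wz":0,"gripper":0},{"x":0,"y":0,"z":0,"wx":0,"wy":0,"wz":0,"gripper":0}], newtons=90)

```text
time_s: 21.65
position: [0.3311, 0.2017, 0.3454]
tool_rot: [[0.076, -0.997, 0.001], [-0.997, -0.076, 0.0], [-0.0, -0.001, -1.0]]
ft_force: [0.3, -0.2, -1.1]
grip_width: 0.0167
```

```bash
python3 - <<'E'
from p import *
st();A=cur()
# tool down, yaw kept near; above bell
B=T(R.from_euler('z',-25,degrees=True).as_matrix()@RT,[.43,-.20,.345])
seg(A,B,20,'to bell side')
import cv2
d=env.get_image('top');cv2.imwrite('pics/top7.png',d['color'])
E
```

```text
t 21.65 p [0.3311 0.2017 0.3454] grip 0.0167 f [ 0.31 -0.17 -1.12] q [ 13.7   9.2 103.6   0.   67.1  99.4]
to bell side 20 x [ 1.919 -0.832  0.002] w [-0.      0.      0.0256]
```

step_arm(increments=[{"x":1.919,"y":-0.832,"z":0,"wx":0,"wy":0,"wz":0.0256,"gripper":0},{"x":1.919,"y":-0.832,"z":0,"wx":0,"wy":0,"wz":0.0256,"gripper":0},{"x":1.919,"y":-0.832,"z":0,"wx":0,"wy":0,"wz":0.0256,"gripper":0},{"x":1.919,"y":-0.832,"z":0,"wx":0,"wy":0,"wz":0.0256,"gripper":0},{"x":1.919,"y":-0.832,"z":0,"wx":0,"wy":0,"wz":0.0256,"gripper":0},{"x":1.919,"y":-0.832,"z":0,"wx":0,"wy":0,"wz":0.0256,"gripper":0},{"x":1.919,"y":-0.832,"z":0,"wx":0,"wy":0,"wz":0.0256,"gripper":0},{"x":1.919,"y":-0.832,"z":0,"wx":0,"wy":0,"wz":0.0256,"gripper":0},{"x":1.919,"y":-0.832,"z":0,"wx":0,"wy":0,"wz":0.0256,"gripper":0},{"x":1.919,"y":-0.832,"z":0,"wx":0,"wy":0,"wz":0.0256,"gripper":0},{"x":1.919,"y":-0.832,"z":0,"wx":0,"wy":0,"wz":0.0256,"gripper":0},{"x":1.919,"y":-0.832,"z":0,"wx":0,"wy":0,"wz":0.0256,"gripper":0},{"x":1.919,"y":-0.832,"z":0,"wx":0,"wy":0,"wz":0.0256,"gripper":0},{"x":1.919,"y":-0.832,"z":0,"wx":0,"wy":0,"wz":0.0256,"gripper":0},{"x":1.919,"y":-0.832,"z":0,"wx":0,"wy":0,"wz":0.0256,"gripper":0},{"x":1.919,"y":-0.832,"z":0,"wx":0,"wy":0,"wz":0.0256,"gripper":0},{"x":1.919,"y":-0.832,"z":0,"wx":0,"wy":0,"wz":0.0256,"gripper":0},{"x":1.919,"y":-0.832,"z":0,"wx":0,"wy":0,"wz":0.0256,"gripper":0},{"x":1.919,"y":-0.832,"z":0,"wx":0,"wy":0,"wz":0.0256,"gripper":0},{"x":1.919,"y":-0.832,"z":0,"wx":0,"wy":0,"wz":0.0256,"gripper":0}])

```text
time_s: 23.7
position: [0.4302, -0.2009, 0.3441]
tool_rot: [[-0.424, -0.906, -0.001], [-0.906, 0.424, 0.002], [-0.002, 0.002, -1.0]]
ft_force: [0.0, -0.5, -0.4]
grip_width: 0.0002
```

step_arm(increments=[{"x":0,"y":0,"z":0,"wx":0,"wy":0,"wz":0,"gripper":0},{"x":0,"y":0,"z":0,"wx":0,"wy":0,"wz":0,"gripper":0},{"x":0,"y":0,"z":0,"wx":0,"wy":0,"wz":0,"gripper":0}])

```text
time_s: 24.0
position: [0.4302, -0.1992, 0.3451]
tool_rot: [[-0.422, -0.907, -0.0], [-0.907, 0.422, 0.002], [-0.001, 0.001, -1.0]]
ft_force: [-0.2, 0.8, -0.9]
grip_width: 0.0003
```

```bash
python3 - <<'E'
from p import *
import cv2
st();d=env.get_image('wrist');im=d['color'].copy()
p=cv2.projectPoints(np.array([[.455,-.335,.063]]),d['rvec'],d['tvec'],d['camera_matrix'],None)[0][0,0];print(p)
cv2.drawMarker(im,tuple(int(v) for v in p),(0,255,0),0,10,1)
t=cv2.imread('pics/top7.png')[150:300,110:310]
cv2.imwrite('pics/m7.png',np.hstack([cv2.resize(im,(400,300)),cv2.resize(t,(400,300))]))
np.savez('cam.npz',K=d['camera_matrix'],r=d['rvec'],t=d['tvec'])
E
```

```text
t 24.0 p [ 0.4302 -0.1992  0.3451] grip 0.0003 f [-0.23  0.83 -0.88] q [-39.2  17.6  91.7   0.1  70.8  75.7]
[449.62543742  88.51916633]
```

View pics/m7.png

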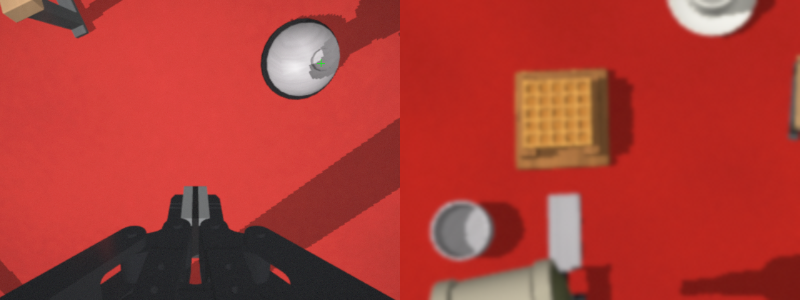

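The bell is visible at about (300,60) in the half-size wrist view and the spatula lies flat next to the stand. The 12 views are used up, so I'll refine the bell position numerically with a silhouette fit.

```bash
cat > bell.py <<'E'
import numpy as np,cv2
from scipy.optimize import minimize
def mask(im):
    h=cv2.cvtColor(im,cv2.COLOR_BGR2HSV);return (h[...,1]<130).astype(np.uint8)
a=np.linspace(0,2*np.pi,60)
def ring(r,z): return np.c_[r*np.cos(a),r*np.sin(a),0*a+z]
PTS=np.vstack([ring(.043,0),ring(.043,.006)]+[ring(.038*np.cos(t),.008+.035*np.sin(t)) for t in(.2,.6,1.0,1.3)])
HEAD=np.vstack([ring(.010,.063),ring(.010,.058)])
def fit(im,K,r,t,x0=(.455,-.335),win=70):
    pj=lambda P:cv2.projectPoints(P,r,t,K,None)[0][:,0]
    c=pj(np.array([[*x0,.02]]))[0];o=np.round(c).astype(int)-win;m=np.zeros(im.shape[:2],np.uint8)
    full=mask(im);y0,x0_=max(o[1],0),max(o[0],0);sl=(slice(y0,o[1]+2*win),slice(x0_,o[0]+2*win));m[sl]=full[sl]
    n,lab,stt,cen=cv2.connectedComponentsWithStats(m);k=1+np.argmin(np.linalg.norm(cen[1:]-c,axis=1));m=(lab==k).astype(np.uint8)
    def cost(x):
        g=np.zeros_like(m,np.uint8)
        for P in(PTS,HEAD):
            q=cv2.convexHull((pj(P+[x[0],x[1],0])*16).astype(np.int32));cv2.fillConvexPoly(g,q,1,shift=4)
        return (g!=m).sum()/m.sum()
    s=minimize(cost,x0,method='Nelder-Mead',options=dict(initial_simplex=[x0,(x0[0]+.01,x0[1]),(x0[0],x0[1]+.01)],xatol=1e-4))
    return s.x.round(4),s.fun,m.sum()
E
python3 - <<'E'
from bell import *
from h import C
from rig import env
d=env.get_image('wrist');print(fit(d['color'],d['camera_matrix'],d['rvec'],d['tvec'],win=90))
for c,f in(('t','top0'),('d','scene0')):
    K,r,t=C[c];print(c,fit(cv2.imread(f'pics/{f}.png'),K,r,t,win=25))
E
```

```text
(array([ 0.457 , -0.3386]), np.float64(0.04312221415984244), np.uint64(9647))
t (array([ 0.458 , -0.3419]), np.float64(0.16089965397923875), np.uint64(578))
d (array([ 0.4519, -0.344 ]), np.float64(0.13053097345132744), np.uint64(452))
```

```bash
python3 - <<'E'
from p import *
A=cur();print(env.tips_ahead);B=A.copy();B[:3,:3]=R.from_euler('z',-25,degrees=True).as_matrix()@RT;B[:3,3]=[.457,-.340,.26]
seg(A,B,10)
E
```

```text
0.1734
 10 x [ 1.165 -0.836  0.854] w [-0.      0.0001  0.0001]
```

step_arm(increments=[{"x":1.165,"y":-0.836,"z":0.854,"wx":0,"wy":0,"wz":0,"gripper":0},{"x":1.165,"y":-0.836,"z":0.854,"wx":0,"wy":0,"wz":0,"gripper":0},{"x":1.165,"y":-0.836,"z":0.854,"wx":0,"wy":0,"wz":0,"gripper":0},{"x":1.165,"y":-0.836,"z":0.854,"wx":0,"wy":0,"wz":0,"gripper":0},{"x":1.165,"y":-0.836,"z":0.854,"wx":0,"wy":0,"wz":0,"gripper":0},{"x":1.165,"y":-0.836,"z":0.854,"wx":0,"wy":0,"wz":0,"gripper":0},{"x":1.165,"y":-0.836,"z":0.854,"wx":0,"wy":0,"wz":0,"gripper":0},{"x":1.165,"y":-0.836,"z":0.854,"wx":0,"wy":0,"wz":0,"gripper":0},{"x":1.165,"y":-0.836,"z":0.854,"wx":0,"wy":0,"wz":0,"gripper":0},{"x":1.165,"y":-0.836,"z":0.854,"wx":0,"wy":0,"wz":0,"gripper":0},{"x":0,"y":0,"z":0,"wx":0,"wy":0,"wz":0,"gripper":0},{"x":0,"y":0,"z":0,"wx":0,"wy":0,"wz":0,"gripper":0},{"x":0,"y":0,"z":0,"wx":0,"wy":0,"wz":0,"gripper":0}])

```text
time_s: 25.4
position: [0.457, -0.3404, 0.2606]
tool_rot: [[-0.422, -0.906, 0.001], [-0.906, 0.422, 0.0], [-0.001, -0.001, -1.0]]
ft_force: [-0.5, 0.1, -0.5]
grip_width: 0.0001
```

step_arm(increments=[{"x":0,"y":0,"z":0.5,"wx":0,"wy":0,"wz":0,"gripper":0},{"x":0,"y":0,"z":0.5,"wx":0,"wy":0,"wz":0,"gripper":0},{"x":0,"y":0,"z":0.5,"wx":0,"wy":0,"wz":0,"gripper":0},{"x":0,"y":0,"z":0.4,"wx":0,"wy":0,"wz":0,"gripper":0},{"x":0,"y":0,"z":0.3,"wx":0,"wy":0,"wz":0,"gripper":0},{"x":0,"y":0,"z":0.3,"wx":0,"wy":0,"wz":0,"gripper":0},{"x":0,"y":0,"z":0.3,"wx":0,"wy":0,"wz":0,"gripper":0},{"x":0,"y":0,"z":0,"wx":0,"wy":0,"wz":0,"gripper":0},{"x":0,"y":0,"z":0,"wx":0,"wy":0,"wz":0,"gripper":0}])

```text
time_s: 26.3
position: [0.457, -0.3408, 0.2324]
tool_rot: [[-0.423, -0.906, 0.001], [-0.906, 0.423, 0.0], [-0.001, -0.001, -1.0]]
ft_force: [-1.3, 1.3, 2.0]
grip_width: 0.0001
```

Contact force of about 2.5 N at 4 mm of travel fits the spring. I'll press on to the stop and hold.

step_arm(increments=[{"x":0,"y":0,"z":0.3,"wx":0,"wy":0,"wz":0,"gripper":0},{"x":0,"y":0,"z":0.25,"wx":0,"wy":0,"wz":0,"gripper":0},{"x":0,"y":0,"z":0.12,"wx":0,"wy":0,"wz":0,"gripper":0},{"x":0,"y":0,"z":0,"wx":0,"wy":0,"wz":0,"gripper":0},{"x":0,"y":0,"z":0,"wx":0,"wy":0,"wz":0,"gripper":0}])

```text
time_s: 26.8
position: [0.457, -0.3408, 0.2263]
tool_rot: [[-0.423, -0.906, 0.002], [-0.906, 0.423, -0.0], [-0.0, -0.002, -1.0]]
ft_force: [-1.3, 2.2, 9.5]
grip_width: 0.0002
```

A force of 9.5 N, well above 4.2 N, means the plunger is on its stop. Now retreat.

step_arm(increments=[{"x":0,"y":0,"z":-1,"wx":0,"wy":0,"wz":0,"gripper":0},{"x":0,"y":0,"z":-2.5,"wx":0,"wy":0,"wz":0,"gripper":0},{"x":0,"y":0,"z":-3,"wx":0,"wy":0,"wz":0,"gripper":0},{"x":0,"y":0,"z":-3,"wx":0,"wy":0,"wz":0,"gripper":0},{"x":0,"y":0,"z":-2,"wx":0,"wy":0,"wz":0,"gripper":0},{"x":0,"y":0,"z":0,"wx":0,"wy":0,"wz":0,"gripper":0},{"x":0,"y":0,"z":0,"wx":0,"wy":0,"wz":0,"gripper":0},{"x":0,"y":0,"z":0,"wx":0,"wy":0,"wz":0,"gripper":0}])

```text
time_s: 27.6
position: [0.4567, -0.3408, 0.3392]
tool_rot: [[-0.423, -0.906, -0.001], [-0.906, 0.423, 0.002], [-0.002, 0.001, -1.0]]
ft_force: [0.3, -0.7, -0.4]
grip_width: 0.0001
```

```bash
python3 - <<'E'
from p import *
import cv2
from h import ray,proj
st()
d=env.get_image('top');im=d['color'];h=cv2.cvtColor(im,cv2.COLOR_BGR2HSV)
def pr(F,L): return cv2.projectPoints(np.array(L,float)@F[:3,:3].T+F[:3,3],d['rvec'],d['tvec'],d['camera_matrix'],None)[0][:,0]
# waffle: bright orange
m=cv2.inRange(h,(10,90,150),(25,255,255));m=cv2.morphologyEx(m,cv2.MORPH_CLOSE,np.ones((3,3)))
n,l,s,c=cv2.connectedComponentsWithStats(m);E=pr(STAND,[(0,0,.052)])[0]
k=[i for i in range(1,n) if s[i][4]>100 and np.linalg.norm(c[i]-E)<40];print('waffle px',[(c[i].round(1),s[i]) for i in k],'expected',E.round(1),pr(STAND,[(.05,.05,.051),(-.05,-.05,.051)]).round(1))
g=cv2.inRange(h,(0,0,130),(180,70,255));n,l,s,c=cv2.connectedComponentsWithStats(g)
S=STAND@off(x=-.171);E=pr(S,[(0,0,.003)])[0]
print('blade exp',E.round(1),[(c[i].round(1),s[i],cv2.minAreaRect(np.argwhere(l==i)[:,::-1].astype(np.float32))) for i in range(1,n) if s[i][4]>60 and np.linalg.norm(c[i]-E)<40])
# other objects: shift vs first picture
a=cv2.imread('pics/top0.png')
for nm,(x,y),w in(('ash',(141,265),24),('tumbler',(397,198),22),('saucer',(265,146),30)):
    r=cv2.matchTemplate(im[y-w-8:y+w+8,x-w-8:x+w+8],a[y-w:y+w,x-w:x+w],cv2.TM_CCOEFF_NORMED);_,v,_,p=cv2.minMaxLoc(r);print(nm,round(v,3),p[0]-8,p[1]-8)
E
```

```text
t 27.6 p [ 0.4567 -0.3408  0.3392] grip 0.0001 f [ 0.26 -0.67 -0.36] q [-48.6  26.9  77.3   0.1  75.9  66.3]
waffle px [(array([187. , 208.1]), array([ 168,  185,   44,   49, 1751], dtype=int32))] expected [188.3 206.7] [[171.3 191. ]
 [205.7 222.7]]
blade exp [191.9 265.2] [(array([192.1, 266. ]), array([185, 247,  16,  39, 565], dtype=int32), ((192.5, 266.0), (38.0, 15.0), 90.0))]
ash 1.0 0 0
tumbler 0.995 0 0
saucer 1.0 0 0
```

```bash
python3 -c "
from rig import env
print(env.close_job())"
```

```text
the job is handed in; nothing more can be done
None
```

The waffle is on the stand, the bell has been rung, and the spatula lies flat on the table; I handed the job in at about 27.7 s of the 64 s allowed. No verdict was reported.

- **Waffle:** I slid the blade down the slope under the waffle, levelled it about the waffle's uphill edge, lifted it and lowered it slowly onto the rails. Right after I drew the blade out, both views showed it flat and within about 2 mm of the stand's centre.
- **Spatula:** It lies near the stand, blade towards it, and its final measured position is within a pixel of where I set it down. I didn't measure its flatness separately.
- **Bell:** I pressed the plunger with closed fingertips to 9.5 N, well past the 4.2 N needed at its stop. The arm was then lifted clear, but I didn't confirm in a picture that the plunger sprang back up.
- **Other items:** The ashtray, tumbler, saucer and cup showed no shift in the last top view.

**Weak check:** the last colour check of the waffle came out about 1–2 pixels off (roughly 5 mm), because its mask also picked up the wooden board. So I relied on the earlier overlay for its position.

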